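# Put the seed samples away by size

## Robot

A 7-joint arm with a two-finger parallel gripper is mounted at the origin on the work surface; the furniture and walls round the work are solid. World frame = base frame: x ahead of the robot, y to its left, z up, the work surface at z = 0. Lengths are in m, angles in rad, forces in N, time in s.
With the tool pointing down it reaches from about 0.425 to 0.925 m from the base axis. Payload 6.8 kg.
Tool frame: the origin (TCP) lies midway between the tips of the shut fingers; the grasp point (between the pads) lies r.grip_point_offset behind it (r.grip_point_offset is the distance from the TCP to the grasp point, in m); z points along the fingers, y is the line along which they close (so a half turn about z gives the same grasp; the last joint's range is limited). The gripper opens to 85 mm and grips with 20 to 120 N. Pads are 22 mm wide; open, the fingers measure 114 mm over their backs; the gripper's body (76 mm by 85 mm) begins 54 mm behind the grasp point. The pads swing forward as they close: fully open they stand 13 mm farther back than shut.
Start: joints at [-1.34, 0.477, 0.022, 1.555, -0.011, 1.109, -0.083], TCP at [0.224, 0.637, 0.211] pointing down, gripper open.
Joint ranges: [-2.96, 2.96], [-0.34, 2.1], [-1.41, 1.46], [0.24, 2.44], [-1.37, 4.51], [0.17, 1.92], [-2.96, 2.96]. Speed limits (rad/s): [2.39, 2.39, 3.14, 3.14, 3.14, 3.14, 3.14].

## Interface

Orientations are given as a rotation vector (axis times angle).
In Python, from bench import r gives the robot as it stands. The module is installed in compiled form; this text tells all that it offers.
- The arm moves only by the shell command python3 -m crank 'ROWS' [FORCE]. ROWS is JSON, a list of rows, each a list of 5 numbers: the shift along the world's x, y, z in units of 200 mm (1.0 is 200 mm), then the turn about the world's z in units of 45 degrees (1.0 is 45 degrees), then the opening, from -1 (shut) to 1 (fully open). In form: [[dx, dy, dz, turn, jaw], ...]. A call has 1 to 8 rows; each row shifts and turns the commanded pose from where the row before left it; what a row does not reach is not made up. A row lasts 1/12 s, in which the tool goes at most 41.7 mm and 7.16 degrees, less where a joint would pass 70% of its speed; a pose out of reach is approached as far as the arm can. A call with a number of a shift or a turn outside -1 to 1 is refused whole. A call with a gripper value outside its range is refused whole. The fingers move at their own pace and stop on an object; FORCE is the grip in N (left out, the last holds). Time passes only in rows, so rows that do not move let the fingers close. It gives the time, the measured TCP pose, the force, the opening and the grip force at its end, in the units of the state.
- r.get_obs(): the state, without advancing time (a new reading comes with each control period).
- r.grab_frame(name): name is "scene" or "top" or "wrist"; returns the picture (420x560x3 uint8, blue, green, red); there is no depth.
- r.camera_model(name): a dict with "fx", "fy", "cx", "cy" (pixels), "distortion" ([k1, k2, p1, p2, k3] as OpenCV has them; the pictures are not rectified), "R" (3x3) and "t" (3): a world point X has camera coordinates R X + t. Camera axes: x right, y down, z forward; pixel columns grow to the right and rows downward; lengths in m; the calibration is good to about 2 mm. A picture is of the moment at which its call begins: read the wrist's pose just before it. camera_model takes no time and is no camera call; for the wrist camera it gives the pose at the moment of the call.
- r.hand_in(): hands the job in; it is judged then, once.
The state is a dict: "clock": time; "joints": joint angles; "qvel": joint speeds; "tau": joint torques, N m; "tcp_pos": TCP position; "orientation": TCP orientation; "contact_force": force on the tool from outside, world axes, zero at the start; "moment": the same for the moment, N m; "grip_width": finger opening in m; "gripper_force": force on a finger pad.
Only numpy, scipy, OpenCV 4.12 (cv2) and the standard library are available. Lean on these libraries where they do the work, as an engineer would, in place of code of your own. Each camera call takes 0.05 s, during which the arm holds its last target. There are 200 camera calls.

## Task

Put the loose seed samples away where each kind belongs: the two small glass vials in the narrow two-bay tote and the two black canisters in the wide two-bay tote, one to a bay, and the closed round dish in the low square tray. Everything must end standing upright and flat on the floor of its own bay or tray and be let go; do not tip any sample over on the way, and leave the white cup and the yellow tub standing where they are.

Things in the scene. Friction and masses are not known exactly. Their poses are not given: they have to be found in the camera images.
- vial_a: Small clear glass specimen vial with a round cream-white screw cap, standing upright, brown grain inside; 23 mm diameter up to 46 mm, cap 20 mm diameter above, 62 mm tall, about 30 g. Origin: centre of its underside; z up when standing; round, so its yaw means nothing.
- vial_b: Small clear glass specimen vial with a round cream-white screw cap, standing upright, pale grain inside; 23 mm diameter up to 46 mm, cap 20 mm diameter above, 62 mm tall, about 30 g. Origin: centre of its underside; z up when standing; round, so its yaw means nothing.
- canister_a: Black round plastic seed canister with a black press-on lid, standing upright; 33 mm diameter, 50 mm tall, about 30 g. There are two alike. Origin: centre of its underside; z up when standing; round, so its yaw means nothing.
- canister_b: Black round plastic seed canister with a black press-on lid, standing upright; 33 mm diameter, 50 mm tall, about 30 g. There are two alike. Origin: centre of its underside; z up when standing; round, so its yaw means nothing.
- dish: Flat round dish with fixed clear lid, whitish or cream from above; 61 mm across at the rim (57 mm where the fingers grip it), about 14 mm tall, about 40 g. Origin: centre of its underside; z up when standing; round, so its yaw means nothing.
- vial_tote: Grey plastic tote with two small square bays in a row, blank cards on its front; outside 46 x 89 x 25 mm (x, y, z). Fixed to the table, turned up to about 0.45 rad either way. Origin: centre of its underside; y runs along the row of bays, z up; each bay is 40 x 40 mm inside, centred at y = -21.5 and +21.5 mm, x = 0; walls and floor 3 mm thick, walls' top 25 mm above the table.
- canister_tote: Grey plastic tote with two larger square bays in a row, blank cards on its front; outside 60 x 117 x 25 mm (x, y, z). Fixed to the table, turned up to about 0.45 rad either way. Origin: centre of its underside; y runs along the row of bays, z up; each bay is 54 x 54 mm inside, centred at y = -28.5 and +28.5 mm, x = 0; walls and floor 3 mm thick, walls' top 25 mm above the table.
- dish_tray: Low grey plastic square tray with one bay; outside 88 x 88 x 7 mm. Fixed to the table, turned up to about 0.45 rad either way. Origin: centre of its underside; x and y along its sides, z up; inside 82 x 82 mm, rim 7 mm above the table, walls and floor 3 mm thick.
- white_cup: Open white cup, a loose bystander to be left alone; 63 mm diameter, 65 mm tall. Origin: centre of its underside, z up.
- yellow_tub: Yellow round lidded tub, a loose bystander to be left alone; 66 mm diameter, 41 mm tall. Origin: centre of its underside, z up.
Things that resemble listed ones, but are neither listed nor needed, are in the scene too. What is shaped like the vial_a but green is not meant.

How it is judged:
At the end, for the whole second after the job is handed in: One vial in each bay of the vial tote (within 12 mm of the bay's middle in x and y), one canister in each bay of the canister tote (13 mm), the dish in the dish tray (16 mm); each upright within 0.12 rad, still, its underside less than 7 mm above the tote's underside (((x of vial_a in the frame of vial_tote between -0.012 and 0.012 m and y of vial_a in the frame of vial_tote between 0.0095 and 0.0335 m and z of vial_a in the frame of vial_tote between 0 and 0.007 m and x of vial_b in the frame of vial_tote between -0.012 and 0.012 m and y of vial_b in the frame of vial_tote between -0.0335 and -0.0095 m and z of vial_b in the frame of vial_tote between 0 and 0.007 m) or (x of vial_a in the frame of vial_tote between -0.012 and 0.012 m and y of vial_a in the frame of vial_tote between -0.0335 and -0.0095 m and z of vial_a in the frame of vial_tote between 0 and 0.007 m and x of vial_b in the frame of vial_tote between -0.012 and 0.012 m and y of vial_b in the frame of vial_tote between 0.0095 and 0.0335 m and z of vial_b in the frame of vial_tote between 0 and 0.007 m)) and ((x of canister_a in the frame of canister_tote between -0.013 and 0.013 m and y of canister_a in the frame of canister_tote between 0.0155 and 0.0415 m and z of canister_a in the frame of canister_tote between 0 and 0.007 m and x of canister_b in the frame of canister_tote between -0.013 and 0.013 m and y of canister_b in the frame of canister_tote between -0.0415 and -0.0155 m and z of canister_b in the frame of canister_tote between 0 and 0.007 m) or (x of canister_a in the frame of canister_tote between -0.013 and 0.013 m and y of canister_a in the frame of canister_tote between -0.0415 and -0.0155 m and z of canister_a in the frame of canister_tote between 0 and 0.007 m and x of canister_b in the frame of canister_tote between -0.013 and 0.013 m and y of canister_b in the frame of canister_tote between 0.0155 and 0.0415 m and z of canister_b in the frame of canister_tote between 0 and 0.007 m)) and x of dish in the frame of dish_tray between -0.016 and 0.016 m and y of dish in the frame of dish_tray between -0.016 and 0.016 m and z of dish in the frame of dish_tray between 0 and 0.007 m and angle between each of vial_a, vial_b, canister_a, canister_b, dish's own z axis and vertical below 0.12 rad and linear speed of each of vial_a, vial_b, canister_a, canister_b, dish below 0.02 m/s); the robot touches nothing.
It fails at once if a sample is tipped over (more than 1 rad from upright) (angle between any of vial_a, vial_b, canister_a, canister_b, dish's own z axis and vertical above 1 rad).
It fails at once if the white cup or the yellow tub is moved by more than 30 mm or tipped by more than 0.5 rad (distance of any of white_cup, yellow_tub from where it was at the start of the episode above 0.03 m or angle between any of white_cup, yellow_tub's own z axis and vertical above 0.5 rad).
It also fails if it takes over 104 s, if anything falls off the work surface, if the arm or the gripper's body presses on something with over 40 N, if the wrist force passes 120 N, or if a joint passes its speed limit or range.

## Working session

There is one attempt and no reset: what is moved stays moved. The work goes in short steps, Python scripts to look and compute and a shell command to move; the robot and the scene stay as the last step left them, time stands still between calls to the robot, and variables do not carry over. Pictures are saved under pics/ and viewed, at most 14 in all, crops included, and the job is handed in when it is done.

```bash
mkdir -p pics
python3 - <<'E'
from bench import r
import cv2
o=r.get_obs();print(o, r.grip_point_offset)
for n in("top","scene"):
    cv2.imwrite(f"pics/{n}0.png",r.grab_frame(n)); m=r.camera_model(n);print(n,m)
E
```

```text
{'clock': 0.0, 'joints': array([-1.34009243,  0.47778991,  0.02234032,  1.55645176, -0.01148017,
        1.10929066, -0.0830833 ]), 'qvel': array([ 2.30202106e-04, -1.11860830e-03, -5.54385466e-05, -3.46313147e-04,
        8.52613485e-04,  4.82532702e-04,  1.88329733e-04]), 'tau': array([ 6.17401820e-04, -5.96441281e+01,  1.60842106e+00, -2.81201810e+01,
        1.25414820e-02,  9.03696287e-03,  2.51548721e-05]), 'tcp_pos': array([0.22415723, 0.63603051, 0.21023247]), 'orientation': array([-5.29551796e-01, -3.09648231e+00,  2.83492456e-03]), 'contact_force': array([ 0.60263973, -0.54963392, -0.67907621]), 'moment': array([0.00529729, 0.00152596, 0.01723195]), 'gripper_force': 0.0, 'grip_width': 0.08523211092959639} 0.0187
top {'fx': 430.7302577895478, 'fy': 430.7302577895478, 'cx': 278.1414333673497, 'cy': 204.04880906459778, 'distortion': array([-0.09236563,  0.        ,  0.        ,  0.        ,  0.        ]), 'R': array([[ 0.01108273, -0.99992864,  0.00445985],
       [-0.99634851, -0.01142043, -0.08461216],
       [ 0.08465706, -0.00350583, -0.99640398]]), 't': array([0.0079071 , 0.50018089, 1.11836673])}
scene {'fx': 493.95867738414216, 'fy': 493.95867738414216, 'cx': 280.5998274122991, 'cy': 202.98072301295693, 'distortion': array([0.02945345, 0.        , 0.        , 0.        , 0.        ]), 'R': array([[ 0.67850464, -0.73456389,  0.00688117],
       [-0.41325472, -0.38942758, -0.82314439],
       [ 0.60733186,  0.55566362, -0.56779042]]), 't': array([-0.33141097,  0.23105994,  0.70300481])}
```

View pics/top0.png

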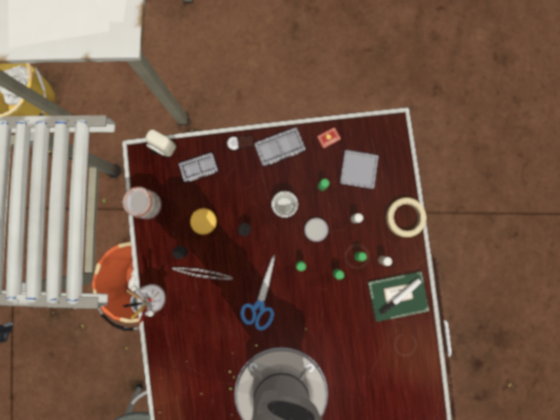

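View pics/scene0.png

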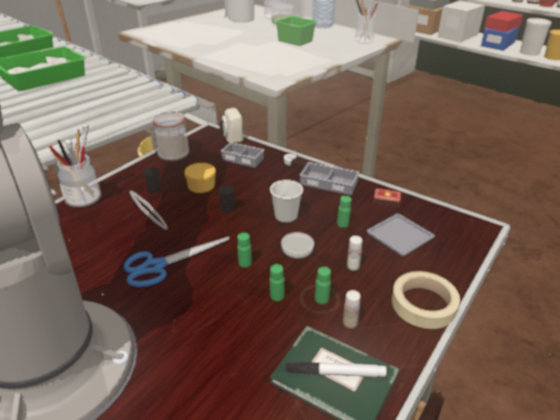

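The top view shows canisters at (180,252) and (245,228) and white-capped vials at (357,217) and (385,260). The dish is at (316,230). The vial tote is at (198,167), the canister tote at (280,147) and the tray at (360,169). The cup is at (285,204) and the tub at (203,221). Next I'll zoom in to get corners.

```bash
cat > h.py <<'E'
import numpy as np,cv2
from bench import r
def ray(m,uv):
    K=np.array([[m['fx'],0,m['cx']],[0,m['fy'],m['cy']],[0,0,1]])
    p=cv2.undistortPoints(np.array(uv,float).reshape(-1,1,2),K,np.array(m['distortion'])).reshape(-1,2)
    d=np.c_[p,np.ones(len(p))]@m['R']; c=-m['R'].T@m['t']; return c,d
def at(m,uv,z):
    c,d=ray(m,uv); return (c+d*((z-c[2])/d[:,2])[:,None])
def proj(m,X):
    K=np.array([[m['fx'],0,m['cx']],[0,m['fy'],m['cy']],[0,0,1]])
    return cv2.projectPoints(np.array(X,float).reshape(-1,1,3),cv2.Rodrigues(m['R'])[0],m['t'],K,np.array(m['distortion']))[0].reshape(-1,2)
E
python3 - <<'E'
import cv2
a=cv2.imread('pics/top0.png')[115:275,125:405]
a=cv2.resize(a,(800,457),interpolation=cv2.INTER_CUBIC); a=cv2.convertScaleAbs(a,alpha=1.3,beta=20)
cv2.imwrite('pics/c1.png',a)
E
```

```text
(no output)
```

View pics/c1.png

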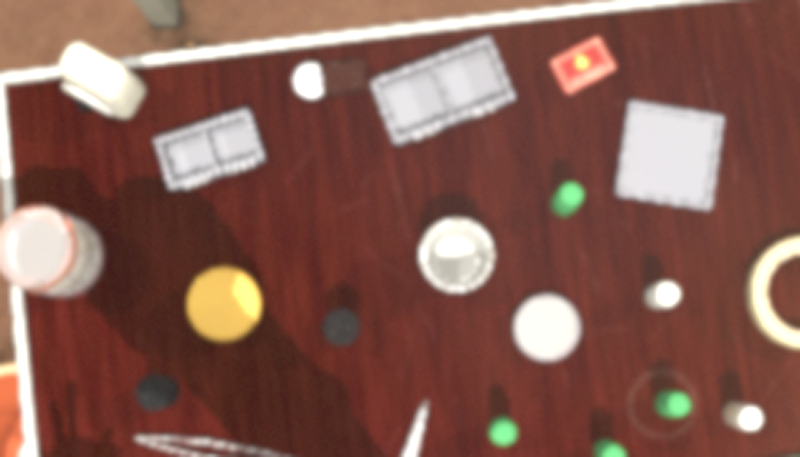

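Run:
```python
from h import *
m=r.camera_model('top')
f=lambda p:(np.array(p,float)+.5)/2.857-.5+[125,115]
T={'vtote':([(153,140),(248,108),(266,160),(172,188)],.025),'ctote':([(371,80),(490,37),(515,98),(397,143)],.025),'tray':([(630,100),(725,115),(712,210),(615,195)],.007)}
for k,(c,z) in T.items():
    P=at(m,f(c),z)[:,:2]; e=P[0]-P[1]; e2=P[3]-P[2]; e+=e2; y=np.arctan2(-e[0],e[1])
    print(k,P.mean(0).round(4),'yaw',y.round(3),[np.linalg.norm(P[i]-P[i-1]).round(3) for i in range(4)])
for k,c,z in[('vA',(667,294),.062),('vB',(750,418),.062),('c1',(341,326),.05),('c2',(158,391),.05),('dish',(547,327),.012),('cup',(457,255),.065),('tub',(225,304),.041),('jar',(38,248),.1),('green',(568,197),.062)]:
    print(k,at(m,f([c]),z)[0,:2].round(4))
w=r.camera_model('wrist');print(w, -w['R'].T@w['t'])
```

```text
vtote [0.5969 0.228 ] yaw 0.32 [np.float64(0.049), np.float64(0.094), np.float64(0.052), np.float64(0.091)]
ctote [0.6556 0.0107] yaw 0.374 [np.float64(0.065), np.float64(0.119), np.float64(0.063), np.float64(0.118)]
tray [ 0.5995 -0.2057] yaw -0.141 [np.float64(0.093), np.float64(0.092), np.float64(0.092), np.float64(0.093)]
vA [ 0.4642 -0.191 ]
vB [ 0.3544 -0.2654]
c1 [0.4329 0.1005]
c2 [0.3724 0.2643]
dish [ 0.4351 -0.0882]
cup [ 0.4968 -0.0028]
tub [0.4518 0.2071]
jar [0.4958 0.3621]
green [ 0.5505 -0.102 ]
{'fx': 321.02605571438903, 'fy': 321.02605571438903, 'cx': 273.55233243315797, 'cy': 207.43839252856415, 'distortion': array([-0.01599213,  0.        ,  0.        ,  0.        ,  0.        ]), 'R': array([[ 0.33197343,  0.94328689, -0.00186426],
       [ 0.90278675, -0.31714597,  0.29050734],
       [ 0.27344052, -0.09812374, -0.95687095]]), 't': array([-0.67418241, -0.03842648,  0.37876944])} [0.15493065 0.6609269  0.3723398 ]
```

The crop gives workable poses for everything. I'll move over the left side and refine from the wrist camera.

```bash
python3 -m crank '[[0,0,0.2,0,1],[0,0,0.2,0,1],[0.08,-0.19,0.05,0,1],[0.08,-0.19,0,-0.14,1],[0.08,-0.19,0,-0.14,1],[0.08,-0.19,0,-0.14,1],[0.08,-0.19,0,-0.14,1],[0.08,-0.19,0,-0.14,1]]' 40 && python3 -m crank '[[0.09,-0.19,0,-0.14,1],[0.09,-0.19,0,-0.14,1],[0.09,-0.19,0,-0.14,1],[0.09,-0.19,-0.1,0,1],[0.09,-0.19,-0.1,0,1],[0.09,-0.1,-0.1,0,1],[0,0,0,0,1],[0,0,0,0,1]]'
python3 - <<'E'
from h import *
import pickle
m=r.camera_model('wrist');im=r.grab_frame('wrist');cv2.imwrite('pics/w1.png',im);pickle.dump(m,open('w1.pkl','wb'))
o=r.get_obs();print(o['tcp_pos'],o['orientation'],o['clock'])
for k,x in dict(c1=(.4329,.1005,.05),c2=(.3724,.2643,.05),vt=(.5969,.228,.025),ct=(.6556,.0107,.025)).items(): print(k,proj(m,x))
E
```

```text
clock: 0.77
tcp_pos: [0.3203, 0.4071, 0.3007]
orientation: [-1.358, -2.833, 0.001]
contact_force: [0.9, 0.5, 0.9]
grip_width: 0.0856
gripper_force: 0.0
clock: 1.43
tcp_pos: [0.4236, 0.2065, 0.2442]
orientation: [-1.802, -2.572, 0.004]
contact_force: [-0.3, 0.7, 0.7]
grip_width: 0.0854
gripper_force: 0.0
[0.4235045  0.20825452 0.2449673 ] [-1.79873515e+00 -2.57509967e+00  1.40433134e-03] 1.4833
c1 [[251.12037764 260.77918075]]
c2 [[246.99911745 111.86859807]]
vt [[410.88915192 205.13806949]]
ct [[377.98317978 353.58986835]]
```

View pics/w1.png

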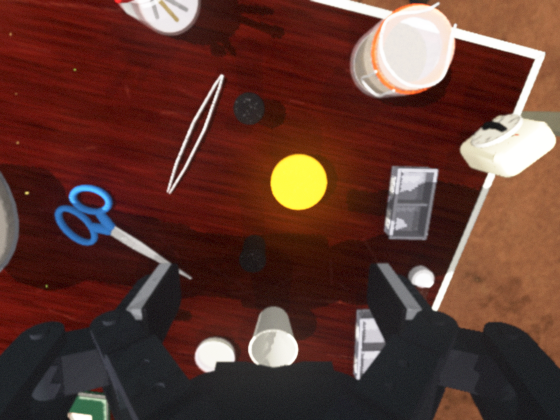

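The wrist view shows canisters near (249,108) and (253,254), the vial tote at (411,203) and the tub at (299,181). I'll enhance crops of those to get sharper positions.

Run:
```python
import cv2,numpy as np
a=cv2.imread('pics/w1.png')
def c(x,y,g): 
    p=a[y:y+60,x:x+60].astype(float)/255; p=np.clip(p**g*255,0,255).astype('uint8')
    return cv2.resize(p,(260,260),interpolation=cv2.INTER_CUBIC)
k=a[155:255,365:465]
cv2.imwrite('pics/c2.png',np.hstack([c(219,78,.5),c(223,224,.5),cv2.resize(k,(260,260),interpolation=cv2.INTER_CUBIC)]))
```

```text
(no output)
```

View pics/c2.png

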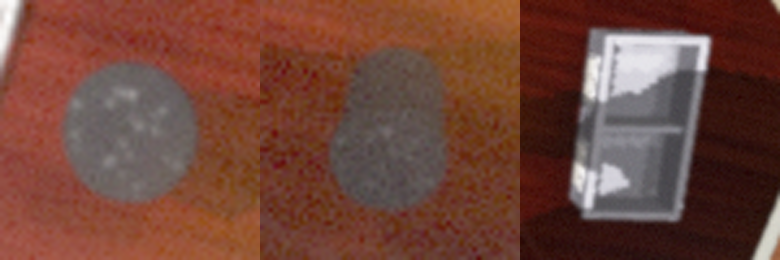

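Run:
```python
from h import *
import pickle
m=pickle.load(open('w1.pkl','rb'))
print('c2,c1',at(m,[(249,108.5),(252.5,259.8)],.05)[:,:2].round(4))
P=at(m,[(396.9,168.5),(438.1,169.2),(426.5,239.2),(391.9,236.5)],.025)[:,:2]
print(P.round(4),P.mean(0),[np.linalg.norm(P[i]-P[i-1]).round(3) for i in range(4)])
t=proj(m,[(.5969+a*np.cos(.32)-b*np.sin(.32),.228+a*np.sin(.32)+b*np.cos(.32),.025) for a,b in((-.023,.0445),(.023,.0445),(.023,-.0445),(-.023,-.0445))]);print(t.round(1))
```

```text
c2,c1 [[0.3733 0.2683]
 [0.4341 0.1023]]
[[0.5601 0.2633]
 [0.6071 0.2797]
 [0.6368 0.194 ]
 [0.5932 0.1822]] [0.59929787 0.22979133] [np.float64(0.088), np.float64(0.05), np.float64(0.091), np.float64(0.045)]
[[397.5 169. ]
 [435.5 170.2]
 [423.3 238.9]
 [387.7 237.9]]
```

```bash
python3 -m crank '[[0.02,-0.18,0,0,1],[0.02,-0.18,0,0,1],[0.01,-0.17,-0.15,0,1],[0,0,-0.18,0,1],[0,0,-0.18,0,1],[0,0,-0.18,0,1],[0,0,-0.18,0,1],[0,0,-0.1,0,1]]' && python3 -m crank '[[0,0,-0.1,0,1],[0,0,0,0,1],[0,0,0,0,1]]'
```

```text
clock: 2.15
tcp_pos: [0.4321, 0.1067, 0.0511]
orientation: [-1.792, -2.578, 0.003]
contact_force: [-0.1, -1.1, 0.9]
grip_width: 0.0855
gripper_force: 0.0
clock: 2.4
tcp_pos: [0.4333, 0.1063, 0.0336]
orientation: [-1.794, -2.577, 0.001]
contact_force: [-0.9, -0.4, 0.6]
grip_width: 0.0852
gripper_force: 0.0
```

```bash
python3 -m crank '[[0,-0.022,-0.035,0,1],[0,0,0,0,1],[0,0,0,0,-1],[0,0,0,0,-1],[0,0,0,0,-1],[0,0,0,0,-1],[0,0,0,0,-1],[0,0,0,0,-1]]' 30 && python3 -m crank '[[0,0,0,0,-1],[0,0,0,0,-1],[0,0,0,0,-1],[0,0,0,0,-1]]'
```

```text
clock: 3.07
tcp_pos: [0.4394, 0.1027, 0.0301]
orientation: [1.795, 2.571, 0.014]
contact_force: [2.4, 2.3, 13.4]
grip_width: 0.0122
gripper_force: 6.5
clock: 3.4
tcp_pos: [0.4364, 0.1021, 0.0295]
orientation: [1.797, 2.575, 0.009]
contact_force: [-6.0, 0.1, 37.8]
grip_width: -0.0
gripper_force: 18.9
```

Run:
```python
from h import *
im=np.vstack([r.grab_frame('wrist'),r.grab_frame('scene')[130:270,100:380].repeat(2,0).repeat(2,1)]);im=np.clip((im/255.)**.5*255,0,255).astype('uint8')
cv2.imwrite('pics/w2.png',cv2.resize(im,(480,600)))
```

```text
(no output)
```

View pics/w2.png

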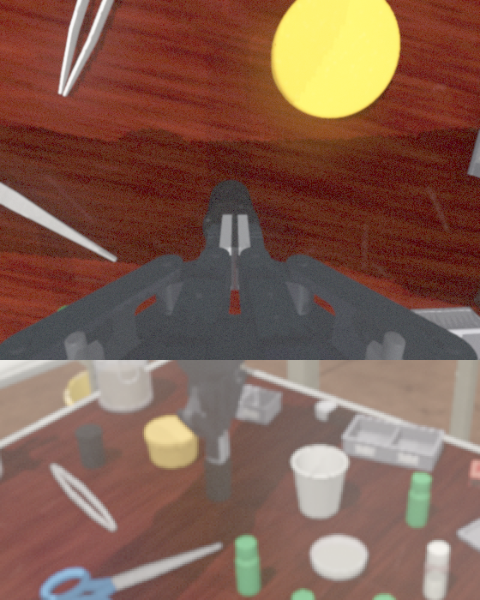

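The fingers shut without holding the canister, which is still upright. I'll lift straight up and re-measure.

```bash
python3 - <<'E'
from h import *
o=r.get_obs();m=r.camera_model('wrist');print(o['tcp_pos'],o['contact_force'],proj(m,o['tcp_pos']),proj(m,[(.4336,.1018,.05)]),at(m,[(270,250)],.05))
E
python3 -m crank '[[0,0,0.05,0,-1],[0,0,0.1,0,-1],[0,0,0.2,0,-1],[0,0,0.2,0,0],[0,0,0.1,0,1],[0,0,0,0,1],[0,0,0,0,1],[0,0,0,0,1]]'
python3 - <<'E'
from h import *
import pickle
m=r.camera_model('wrist');im=r.grab_frame('wrist');pickle.dump(m,open('w3.pkl','wb'));cv2.imwrite('pics/w3f.png',im)
im=np.clip((im/255.)**.5*255,0,255).astype('uint8')
cv2.imwrite('pics/w3.png',im); o=r.get_obs();print(o['tcp_pos'],o['contact_force'],proj(m,o['tcp_pos']),proj(m,[(.4336,.1018,.05)]))
E
```

```text
[0.43637828 0.10208146 0.02954639] [-5.21784789 -0.2700792  37.73741498] [[272.62836292 250.3538045 ]] [[267.16741018 266.50885058]] [[0.43189643 0.11052599 0.05      ]]
clock: 4.17
tcp_pos: [0.433, 0.1007, 0.1562]
orientation: [-1.797, -2.576, 0.001]
contact_force: [-0.3, -0.4, -1.0]
grip_width: 0.0604
gripper_force: 0.0
[0.43266564 0.10051328 0.15572745] [-0.03740949  0.02873957 -0.48911217] [[271.96765565 250.13788016]] [[274.27244042 198.16209827]]
```

View pics/w3.png

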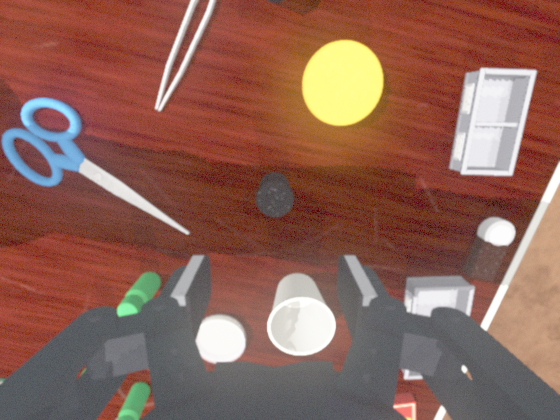

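Run:
```python
from h import *
import pickle
a=cv2.imread('pics/scene0.png'); w=cv2.imread('pics/w3f.png')
def c(a,x,y,n=60): 
    p=a[y:y+n,x:x+n].astype(float)/255; p=np.clip(p**.45*255,0,255).astype('uint8')
    return cv2.resize(p,(260,260),interpolation=cv2.INTER_CUBIC)
cv2.imwrite('pics/c4.png',np.hstack([c(w,245,165),c(a,197,170),c(a,122,150)]))
ms=r.camera_model('scene')
for n,x,y in(('c1',.434,.103),('c2',.373,.267)):
    for z in(0,.03,.05):print(n,z,proj(ms,[(x,y,z)]).round(1),proj(pickle.load(open('w3.pkl','rb')),[(x,y,z)]).round(1))
```

```text
c1 0 [[226.3 208.6]] [[275.  184.3]]
c1 0.03 [[225.4 196.6]] [[275.1 191.4]]
c1 0.05 [[224.9 188.3]] [[275.2 197.1]]
c2 0 [[154.6 190.6]] [[274.7 -14.1]]
c2 0.03 [[152.6 178.8]] [[274.7 -28.4]]
c2 0.05 [[151.3 170.8]] [[274.8 -39.9]]
```

View pics/c4.png

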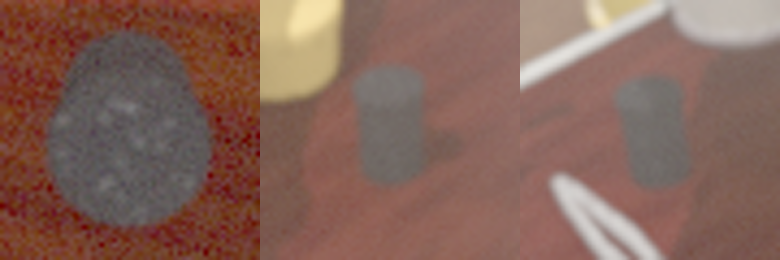

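The canister stands undisturbed at about (.434,.1025). The fingertips seem to have rested on its lid even though the reported z was 0.03. I'll touch bare table with shut fingers to find where the tips really are.

```bash
python3 -m crank '[[0.19,0.03,0,0,-1],[0.19,0.02,0,0,-1],[0,0,-0.15,0,-1],[0,0,-0.15,0,-1],[0,0,-0.15,0,-1],[0,0,-0.1,0,-1],[0,0,0,0,-1],[0,0,0,0,-1]]' && python3 -m crank '[[0,0,-0.02,0,-1],[0,0,-0.02,0,-1],[0,0,0,0,-1]]' && python3 -m crank '[[0,0,-0.02,0,-1],[0,0,-0.02,0,-1],[0,0,0,0,-1]]'&& python3 -m crank '[[0,0,-0.02,0,-1],[0,0,0,0,-1]]'
```

```text
clock: 4.88
tcp_pos: [0.508, 0.1098, 0.045]
orientation: [-1.797, -2.574, 0.007]
contact_force: [0.2, -0.9, 1.4]
grip_width: 0.0001
gripper_force: 0.0
clock: 5.13
tcp_pos: [0.51, 0.111, 0.0391]
orientation: [1.797, 2.576, 0.002]
contact_force: [0.7, 0.1, -0.7]
grip_width: 0.0002
gripper_force: 0.0
clock: 5.38
tcp_pos: [0.5094, 0.1108, 0.0304]
orientation: [-1.797, -2.576, 0.0]
contact_force: [0.4, -0.1, -0.2]
grip_width: 0.0
gripper_force: 0.0
clock: 5.55
tcp_pos: [0.5093, 0.1107, 0.0262]
orientation: [-1.797, -2.576, 0.001]
contact_force: [-0.3, 0.0, -0.0]
grip_width: -0.0002
gripper_force: 0.0
```

```bash
python3 -m crank '[[0,0,-0.02,0,-1],[0,0,-0.02,0,-1],[0,0,0,0,-1]]' && python3 -m crank '[[0,0,-0.015,0,-1],[0,0,-0.015,0,-1],[0,0,0,0,-1]]'&& python3 -m crank '[[0,0,-0.015,0,-1],[0,0,0,0,-1]]'&& python3 -m crank '[[0,0,-0.015,0,-1],[0,0,0,0,-1]]'
```

```text
clock: 5.8
tcp_pos: [0.5091, 0.1106, 0.0179]
orientation: [-1.797, -2.576, 0.001]
contact_force: [-0.7, 0.6, -0.3]
grip_width: 0.0002
gripper_force: 0.0
clock: 6.05
tcp_pos: [0.5093, 0.1106, 0.0121]
orientation: [-1.798, -2.576, 0.001]
contact_force: [0.4, 0.6, 0.2]
grip_width: 0.0002
gripper_force: 0.0
clock: 6.22
tcp_pos: [0.5094, 0.1107, 0.0093]
orientation: [-1.798, -2.576, 0.001]
contact_force: [0.4, -0.4, -0.1]
grip_width: 0.0003
gripper_force: 0.0
clock: 6.38
tcp_pos: [0.5094, 0.1107, 0.0063]
orientation: [-1.798, -2.576, 0.0]
contact_force: [0.0, 0.0, 0.4]
grip_width: -0.0
gripper_force: 0.0
```

```bash
python3 -m crank '[[0,0,-0.02,0,-1],[0,0,0,0,-1]]' && python3 -m crank '[[0,0,-0.015,0,-1],[0,0,0,0,-1]]'
python3 - <<'E'
from h import *
o=r.get_obs();m=r.camera_model('scene')
im=r.grab_frame('scene');p=o['tcp_pos'];q=proj(m,[p])[0];print(p,o['contact_force'],q)
x,y=(q-40).astype(int);c=im[y:y+80,x:x+80];c=np.clip((c/255.)**.5*255,0,255).astype('uint8');c=cv2.resize(c,(400,400),interpolation=cv2.INTER_CUBIC)
s=((q-[x,y])*5).astype(int);cv2.circle(c,tuple(map(int,s)),4,(0,0,255),1)
for z in(.01,.02):
    s=((proj(m,[p+[0,0,z]])[0]-[x,y])*5).astype(int);cv2.circle(c,tuple(map(int,s)),4,(255,0,0),1)
cv2.imwrite('pics/s5.png',c)
E
```

```text
clock: 6.55
tcp_pos: [0.5093, 0.1107, 0.0022]
orientation: [-1.797, -2.576, 0.001]
contact_force: [-0.1, -0.4, 0.1]
grip_width: -0.0001
gripper_force: 0.0
clock: 6.72
tcp_pos: [0.5093, 0.1107, -0.0007]
orientation: [-1.797, -2.576, 0.001]
contact_force: [0.4, -0.7, 0.1]
grip_width: -0.0003
gripper_force: 0.0
[ 0.50933363  0.11067664 -0.00074602] [ 0.43962434 -0.658056    0.06467476] [249.72873961 192.90447647]
```

View pics/s5.png

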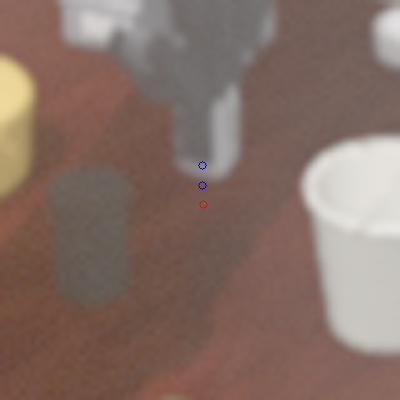

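The tips really do sit about 17–20 mm above the reported TCP. I'll carry on down to touch the table and get the exact offset.

```bash
python3 -m crank '[[0,0,-0.03,0,-1],[0,0,-0.025,0,-1],[0,0,0,0,-1]]'; for i in 1; do python3 -m crank '[[0,0,-0.01,0,-1],[0,0,0,0,-1]]'; python3 -m crank '[[0,0,-0.01,0,-1],[0,0,0,0,-1]]'; python3 -m crank '[[0,0,-0.01,0,-1],[0,0,0,0,-1]]'; done | grep -E 'tcp|contact'
```

```text
clock: 7.02
tcp_pos: [0.5089, 0.1106, -0.0123]
orientation: [-1.797, -2.576, 0.002]
contact_force: [-0.9, 0.8, 0.7]
grip_width: -0.0001
gripper_force: 0.0
tcp_pos: [0.5094, 0.1106, -0.0137]
contact_force: [0.2, 0.6, 0.1]
tcp_pos: [0.5095, 0.1107, -0.0155]
contact_force: [-0.2, -0.4, -0.2]
tcp_pos: [0.5095, 0.1107, -0.0175]
contact_force: [0.4, -0.7, -0.9]
```

```bash
(python3 -m crank '[[0,0,-0.01,0,-1],[0,0,0,0,-1]]'; python3 -m crank '[[0,0,-0.01,0,-1],[0,0,0,0,-1]]'; python3 -m crank '[[0,0,-0.01,0,-1],[0,0,0,0,-1]]') | grep -E 'tcp|contact'
```

```text
tcp_pos: [0.5095, 0.1107, -0.0195]
contact_force: [0.0, 0.8, -0.8]
tcp_pos: [0.5097, 0.1108, -0.02]
contact_force: [-5.4, 0.4, 18.3]
tcp_pos: [0.5098, 0.1108, -0.0202]
contact_force: [-12.2, -1.7, 44.3]
```

```bash
python3 -m crank '[[0,0,0.1,0,-1],[0,0,0.2,0,-1],[0,0,0.2,0,0.2],[0,0,0.1,0,0.2]]'|grep tcp
python3 - <<'E'
from h import *
import pickle
w1,w3=[pickle.load(open(f'w{i}.pkl','rb')) for i in(1,3)]
t,s=r.camera_model('top'),r.camera_model('scene')
f=lambda p:(np.array(p,float)+.5)/2.857-.5+[125,115]
def tri(L):
    A=np.zeros((3,3));b=np.zeros(3);rs=[]
    for m,u in L:
        c,d=ray(m,[u]);d=d[0]/np.linalg.norm(d);P=np.eye(3)-np.outer(d,d);A+=P;b+=P@c
    X=np.linalg.solve(A,b);return X.round(4),[(proj(m,[X])[0]-u).round(1) for m,u in L]
print('fixed',tri([(t,f((341,326))),(s,(227,188.9))]))
print('wrist',tri([(w1,(252.5,259.8)),(w3,(275,198.7))]))
print('fixed c2',tri([(t,f((158,391))),(s,(122+(653-520-5)/4.333,150+92/4.333))]))
# cup rim, tub in wrist vs. top: tub centre
print('tub',at(w1,[(299,181.5)],.041),at(w3,[(343,82.5)],.041), tri([(w1,(299,181.5)),(w3,(343,82.5))]))
# vtote corners in w3
P=at(w3,[(482,70),(536,70),(513,173),(460,173)],.025);print(P.round(4),P.mean(0))
E
```

```text
tcp_pos: [0.5114, 0.1108, 0.1004]
fixed (array([0.4342, 0.0994, 0.0501]), [array([ 0.4, -0.5]), array([-0.9,  0. ])])
wrist (array([0.4345, 0.1007, 0.0468]), [array([0.1, 0. ]), array([-0.2, -0.1])])
fixed c2 (array([0.3722, 0.2644, 0.0504]), [array([-0.1,  0.1]), array([0.1, 0. ])])
tub [[0.45324785 0.21109628 0.041     ]] [[0.45303796 0.20972635 0.041     ]] (array([0.4538, 0.2103, 0.0367]), [array([-0.1, -0. ]), array([0.1, 0. ])])
[[0.5627 0.2627 0.025 ]
 [0.6064 0.2793 0.025 ]
 [0.6362 0.1953 0.025 ]
 [0.5894 0.1779 0.025 ]] [0.59867088 0.22879815 0.025     ]
```

The tool really ends 19.7 mm above the reported TCP, and lateral readings agree. I'll redo the canister grasp with that offset.

```bash
python3 -m crank '[[-0.19,-0.025,0,0,0.5],[-0.195,-0.022,0,0,0.5],[0,0,-0.12,0,0.5],[0,0,-0.12,0,0.5],[0,0,-0.12,0,0.5],[0,0,-0.12,0,0.5],[0,0,0,0,0.5],[0,0,0,0,0.5]]' && python3 -m crank '[[0,0,0,0,-0.1],[0,0,0,0,-0.3],[0,0,0,0,-0.5],[0,0,0,0,-0.5],[0,0,0,0,-0.5],[0,0,0,0,-0.5],[0,0,0,0,-0.5]]'
```

```text
clock: 9.02
tcp_pos: [0.4318, 0.1008, 0.0003]
orientation: [-1.798, -2.575, 0.004]
contact_force: [-0.2, -0.2, -0.0]
grip_width: 0.064
gripper_force: 0.0
clock: 9.6
tcp_pos: [0.4337, 0.1018, 0.002]
orientation: [1.797, 2.575, 0.004]
contact_force: [-0.3, 1.1, 5.9]
grip_width: 0.0309
gripper_force: 29.1
```

Gripped at 31 mm. I'll lift and look at the canister tote from its -y side.

```bash
python3 -m crank '[[0,0,0.1,0,-0.5],[0,0,0.15,0,-0.5],[0,0,0.15,0,-0.5],[0.08,-0.1,0.15,0,-0.5],[0.15,-0.18,0.15,0,-0.5],[0.15,-0.18,0.1,0,-0.5],[0.15,-0.18,0,0,-0.5],[0.15,-0.18,0,0,-0.5]]' && python3 -m crank '[[0.15,-0.18,0,0,-0.5],[0.1,-0.11,0,0,-0.5],[0,0,0,0,-0.5],[0,0,0,0,-0.5]]'
python3 - <<'E'
from h import *
import pickle
m=r.camera_model('wrist');im=r.grab_frame('wrist');pickle.dump(m,open('w4.pkl','wb'));cv2.imwrite('pics/w4f.png',im)
print(r.get_obs()['tcp_pos'])
P=[(.6556+a*np.cos(.374)-b*np.sin(.374),.0107+a*np.sin(.374)+b*np.cos(.374),.025) for a,b in((-.03,.0585),(.03,.0585),(.03,-.0585),(-.03,-.0585))]
q=proj(m,P);print(q.round(1),proj(m,[(.4642,-.191,.062),(.3544,-.2654,.062),(.4351,-.0882,.012),(.5995,-.2057,.007)]).round(1))
im=np.clip((im/255.)**.6*255,0,255).astype('uint8');im=cv2.resize(im,(784,588),interpolation=cv2.INTER_CUBIC)
cv2.imwrite('pics/w4.png',im)
E
```

```text
clock: 10.27
tcp_pos: [0.551, -0.0399, 0.1521]
orientation: [1.794, 2.576, 0.006]
contact_force: [0.7, 1.1, -1.1]
grip_width: 0.0305
gripper_force: 29.7
clock: 10.6
tcp_pos: [0.5961, -0.0951, 0.1501]
orientation: [1.801, 2.573, -0.0]
contact_force: [-0.1, 0.9, -1.1]
grip_width: 0.0304
gripper_force: 29.8
[ 0.59538524 -0.09329518  0.1498077 ]
[[348.5  28.3]
 [423.   26.8]
 [409.3 170.6]
 [343.2 172.2]] [[ 90.2 254.9]
 [-44.8 287.2]
 [109.4 124.2]
 [240.7 284.1]]
```

View pics/w4.png

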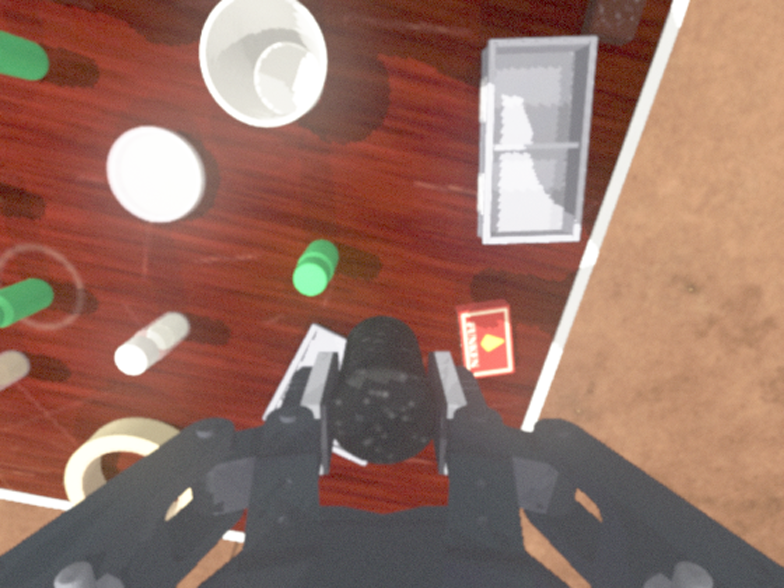

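The canister is held upright at (383,400). The tote rim corners are (488,39), (597,36), (578,243) and (483,243). The dish is at (156,173) and vial A's cap at (131,360).

Run:
```python
from h import *
import pickle
m=pickle.load(open('w4.pkl','rb'))
P=at(m,np.array([(488,39),(597,36),(578,243),(483,243)])/1.4,.025)[:,:2];e=P[0]-P[3]+P[1]-P[2];print(P.mean(0),np.arctan2(-e[0],e[1]),[np.linalg.norm(P[i]-P[i-1]).round(3) for i in range(4)])
print(at(m,np.array([(156,173)])/1.4,.012),at(m,np.array([(131,360)])/1.4,.062))
```

```text
[0.65771518 0.01070637] 0.38442889032875405 [np.float64(0.119), np.float64(0.063), np.float64(0.121), np.float64(0.062)]
[[ 0.43675353 -0.08700285  0.012     ]] [[ 0.46730123 -0.19208746  0.062     ]]
```

```bash
python3 -m crank '[[0.12,0.13,0,0,-0.5],[0.12,0.13,0,0,-0.5],[0.12,0.13,0,0,-0.5],[0,0,-0.15,0,-0.5],[0,0,-0.15,0,-0.5],[0,0,-0.15,0,-0.5],[0,0,0,0,-0.5],[0,0,0,0,-0.5]]'
```

```text
clock: 11.32
tcp_pos: [0.6657, -0.0134, 0.0588]
orientation: [-1.794, -2.575, 0.003]
contact_force: [-0.3, -0.1, 0.9]
grip_width: 0.0309
gripper_force: 29.9
```

```bash
python3 -m crank '[[0.01,-0.012,-0.1,0,-0.5],[0,0,-0.1,0,-0.5],[0,0,-0.055,0,-0.5],[0,0,0,0,-0.5],[0,0,0,0,-0.5]]' && python3 -m crank '[[0,0,0,0,0],[0,0,0,0,0.1],[0,0,0,0,0.2],[0,0,0,0,0.3],[0,0,0.1,0,0.5],[0,0,0.2,0,0.5],[0,0,0.2,0,0.5]]'
```

```text
clock: 11.73
tcp_pos: [0.6701, -0.0172, 0.0099]
orientation: [1.797, 2.576, 0.001]
contact_force: [0.3, -0.1, 0.1]
grip_width: 0.031
gripper_force: 29.9
clock: 12.32
tcp_pos: [0.6682, -0.0175, 0.1084]
orientation: [-1.796, -2.574, 0.004]
contact_force: [0.6, 0.1, -0.1]
grip_width: 0.0641
gripper_force: 0.0
```

```bash
python3 -m crank '[[-0.14,0.135,0,0,0.5],[-0.14,0.135,0,0,0.5],[-0.14,0.135,0,0,0.5],[-0.14,0.135,0,0,0.5],[-0.14,0.135,0,0,0.5],[-0.14,0.135,0,0,0.5],[-0.14,0.135,0,0,0.5],[-0.14,0.135,0,0,0.5]]' && python3 -m crank '[[-0.14,0.135,0,0,0.5],[-0.14,0.135,0,0,0.5],[-0.076,0.07,0,0,0.5],[0,0,0,0,0.5],[0,0,0,0,0.5]]'
```

```text
clock: 12.98
tcp_pos: [0.4443, 0.1996, 0.1089]
orientation: [-1.798, -2.576, -0.001]
contact_force: [1.1, 0.4, 0.4]
grip_width: 0.0645
gripper_force: 0.0
clock: 13.4
tcp_pos: [0.3739, 0.2675, 0.1089]
orientation: [-1.794, -2.579, -0.001]
contact_force: [0.9, -0.4, 0.1]
grip_width: 0.0641
gripper_force: 0.0
```

```bash
python3 -m crank '[[0,0,-0.13,0,0.5],[0,0,-0.13,0,0.5],[0,0,-0.13,0,0.5],[0,0,-0.13,0,0.5],[0,0,-0.01,0,0.5],[0,0,0,0,0.5]]' && python3 -m crank '[[0,0,0,0,-0.1],[0,0,0,0,-0.3],[0,0,0,0,-0.5],[0,0,0,0,-0.5],[0,0,0,0,-0.5],[0,0,0,0,-0.5],[0,0,0,0,-0.5]]'
```

```text
clock: 13.9
tcp_pos: [0.375, 0.2645, 0.0019]
orientation: [1.801, 2.574, -0.005]
contact_force: [-0.1, -1.2, 0.7]
grip_width: 0.0638
gripper_force: 0.0
clock: 14.48
tcp_pos: [0.3752, 0.267, 0.0039]
orientation: [1.798, 2.576, 0.004]
contact_force: [-1.3, -1.9, 6.9]
grip_width: 0.0311
gripper_force: 29.1
```

```bash
python3 -m crank '[[0,0,0.13,0,-0.5],[0,0,0.2,0,-0.5],[0,0,0.2,0,-0.5],[0.135,-0.115,0,0,-0.5],[0.135,-0.115,0,0,-0.5],[0.135,-0.115,0,0,-0.5],[0.135,-0.115,0,0,-0.5],[0.135,-0.115,0,0,-0.5]]' && python3 -m crank '[[0.135,-0.115,0,0,-0.5],[0.135,-0.115,0,0,-0.5],[0.135,-0.115,0,0,-0.5],[0.135,-0.115,0,0,-0.5],[0.135,-0.115,0,0,-0.5],[0,0,0,0,-0.5],[0,0,-0.15,0,-0.5],[0,0,-0.15,0,-0.5]]' && python3 -m crank '[[0,0,0,0,-0.5],[0,0,0,0,-0.5]]'
```

```text
clock: 15.15
tcp_pos: [0.5107, 0.1509, 0.1097]
orientation: [1.796, 2.577, 0.003]
contact_force: [-0.8, 0.9, 0.1]
grip_width: 0.0309
gripper_force: 29.9
clock: 15.82
tcp_pos: [0.6469, 0.036, 0.0505]
orientation: [1.797, 2.572, 0.006]
contact_force: [-0.5, 1.0, -0.6]
grip_width: 0.0312
gripper_force: 29.9
clock: 15.98
tcp_pos: [0.6431, 0.0368, 0.0481]
orientation: [-1.796, -2.575, 0.003]
contact_force: [-0.4, -0.6, 0.1]
grip_width: 0.0308
gripper_force: 30.0
```

```bash
python3 -m crank '[[0.015,0,-0.1,0,-0.5],[0,0,-0.095,0,-0.5],[0,0,0,0,-0.5],[0,0,0,0,-0.5]]' && python3 -m crank '[[0,0,0,0,0],[0,0,0,0,0.1],[0,0,0,0,0.2],[0,0,0,0,0.3],[0,0,0.1,0,0.4],[0,0,0.2,0,0.4],[0,0,0.2,0,0.4]]'
```

```text
clock: 16.32
tcp_pos: [0.6478, 0.0368, 0.011]
orientation: [1.797, 2.576, 0.001]
contact_force: [0.7, 0.2, 0.3]
grip_width: 0.0312
gripper_force: 30.0
clock: 16.9
tcp_pos: [0.646, 0.0363, 0.1097]
orientation: [-1.797, -2.574, 0.004]
contact_force: [1.4, -0.1, 0.5]
grip_width: 0.0597
gripper_force: 0.0
```

```bash
python3 -m crank '[[-0.1,-0.127,0.02,0,0.2],[-0.1,-0.127,0.02,0,0.2],[-0.1,-0.127,0.02,0,0.2],[-0.1,-0.127,0.02,0,0.2],[-0.1,-0.127,0.02,0,0.2],[-0.1,-0.127,0,0,0.2],[-0.1,-0.127,0,0,0.2],[-0.1,-0.127,0,0,0.2]]' && python3 -m crank '[[-0.1,-0.127,0,0,0.2],[0,0,0,0,0.2],[0,0,0,0,0.2]]'
python3 - <<'E'
from h import *
import pickle
m=r.camera_model('wrist');im=r.grab_frame('wrist');pickle.dump(m,open('w5.pkl','wb'));cv2.imwrite('pics/w5f.png',im)
print(r.get_obs()['tcp_pos'])
print(proj(m,[(.4665,-.192,.062),(.3544,-.2654,.062),(.436,-.0875,.012),(.5995,-.2057,.007)]).round(1))
im=np.clip((im/255.)**.6*255,0,255).astype('uint8');im=cv2.resize(im,(784,588),interpolation=cv2.INTER_CUBIC)
cv2.imwrite('pics/w5.png',im)
E
```

```text
clock: 17.57
tcp_pos: [0.4865, -0.1678, 0.1301]
orientation: [1.797, 2.576, 0.001]
contact_force: [1.4, -0.5, -0.5]
grip_width: 0.051
gripper_force: 0.0
clock: 17.82
tcp_pos: [0.4663, -0.1938, 0.1301]
orientation: [1.803, 2.572, 0.001]
contact_force: [0.2, 0.3, -0.2]
grip_width: 0.0514
gripper_force: 0.0
[ 0.46751196 -0.19233257  0.12997577]
[[273.9 210.4]
 [107.3 247.8]
 [282.6  62.9]
 [397.8 250.6]]
```

View pics/w5.png

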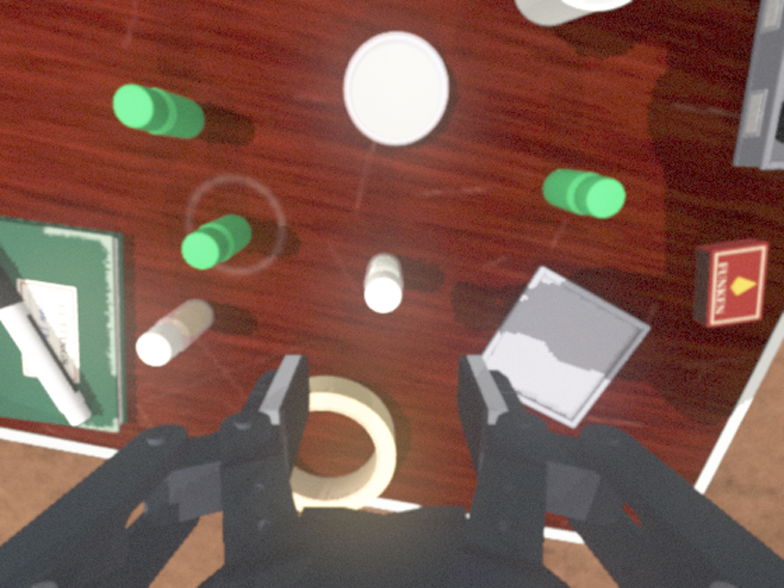

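Vial A's cap is at (383,293), vial B's at (154,347) and the dish at (396,88). The tray corners are (543,267), (649,327) and (574,427).

Run:
```python
from h import *
import pickle
m=pickle.load(open('w5.pkl','rb'));g=lambda p,z:at(m,np.array(p,float)/1.4,z)[:,:2].round(4)
print(g([(383,293),(154,347)],.062),g([(396,88)],.012))
P=g([(543,267),(649,327),(574,427)],.007);print(P,(P[0]+P[2])/2,np.linalg.norm(P[0]-P[1]),np.linalg.norm(P[2]-P[1]),[np.arctan2(*(a[::-1])) for a in (P[1]-P[0],P[2]-P[1])])
```

```text
[[ 0.466  -0.1913]
 [ 0.3564 -0.2647]] [[ 0.4362 -0.0874]]
[[ 0.5641 -0.1549]
 [ 0.6511 -0.1682]
 [ 0.6388 -0.2563]] [ 0.60145 -0.2056 ] 0.08801073798122587 0.0889544827425802 [np.float64(-0.15169908680152364), np.float64(-1.709513741876129)]
```

```bash
python3 -m crank '[[-0.008,0.005,-0.15,0,0.2],[0,0,-0.15,0,0.2],[0,0,-0.15,0,0.2],[0,0,-0.15,0,0.2],[0,0,-0.02,0,0.2],[0,0,0,0,0.2],[0,0,0,0,0.2]]' 25 && python3 -m crank '[[0,0,0,0,0],[0,0,0,0,-0.2],[0,0,0,0,-0.4],[0,0,0,0,-0.6],[0,0,0,0,-0.7],[0,0,0,0,-0.7],[0,0,0,0,-0.7]]'
```

```text
clock: 18.45
tcp_pos: [0.4669, -0.1909, 0.0063]
orientation: [1.796, 2.577, 0.001]
contact_force: [0.6, -0.6, 0.5]
grip_width: 0.051
gripper_force: 0.0
clock: 19.03
tcp_pos: [0.4667, -0.1914, 0.0066]
orientation: [1.797, 2.575, 0.002]
contact_force: [-1.2, 0.2, 8.7]
grip_width: 0.0214
gripper_force: 24.8
```

```bash
python3 -m crank '[[0,0,0.13,0,-0.7],[0,0,0.2,0,-0.7],[0,0,0.2,0,-0.7],[0.052,0.184,0.04,0,-0.7],[0.052,0.184,0,0,-0.7],[0.052,0.184,0,0,-0.7],[0.052,0.184,0,0,-0.7],[0.052,0.184,0,0,-0.7]]' && python3 -m crank '[[0.052,0.184,0,0,-0.7],[0.052,0.184,0,0,-0.7],[0.052,0.184,0,0,-0.7],[0.052,0.184,0,0,-0.7],[0.052,0.184,0,0,-0.7],[0.052,0.184,0,0,-0.7],[0.052,0.184,0,0,-0.7],[0,0,0,0,-0.7]]' && python3 -m crank '[[0,0,-0.15,0,-0.7],[0,0,-0.15,0,-0.7],[0,0,0,0,-0.7],[0,0,0,0,-0.7]]'
```

```text
clock: 19.7
tcp_pos: [0.5181, -0.0052, 0.1202]
orientation: [1.798, 2.576, 0.002]
contact_force: [0.6, -1.4, 0.1]
grip_width: 0.0213
gripper_force: 24.9
clock: 20.37
tcp_pos: [0.5907, 0.2615, 0.1193]
orientation: [-1.783, -2.585, -0.008]
contact_force: [-0.8, 1.9, 0.1]
grip_width: 0.0217
gripper_force: 24.9
clock: 20.7
tcp_pos: [0.5893, 0.2497, 0.0586]
orientation: [-1.797, -2.575, 0.005]
contact_force: [0.2, -0.5, 0.5]
grip_width: 0.0216
gripper_force: 24.9
```

```bash
python3 -m crank '[[0.009,0,-0.1,0,-0.7],[0,0,-0.1,0,-0.7],[0,0,-0.038,0,-0.7],[0,0,0,0,-0.7],[0,0,0,0,-0.7]]' && python3 -m crank '[[0,0,0,0,-0.4],[0,0,0,0,-0.3],[0,0,0,0,-0.2],[0,0,0,0,0],[0,0,0.1,0,0.2],[0,0,0.2,0,0.2],[0,0,0.2,0,0.2]]'
```

```text
clock: 21.12
tcp_pos: [0.5932, 0.2505, 0.0133]
orientation: [1.798, 2.576, 0.002]
contact_force: [-0.1, -0.5, 0.3]
grip_width: 0.0215
gripper_force: 24.9
clock: 21.7
tcp_pos: [0.5912, 0.2499, 0.1119]
orientation: [-1.797, -2.575, 0.005]
contact_force: [1.0, 0.3, 1.1]
grip_width: 0.0509
gripper_force: 0.0
```

```bash
python3 -m crank '[[-0.084,-0.184,0.02,0,0.2],[-0.084,-0.184,0.02,0,0.2],[-0.084,-0.184,0,0,0.2],[-0.084,-0.184,0,0,0.2],[-0.084,-0.184,0,0,0.2],[-0.084,-0.184,0,0,0.2],[-0.084,-0.184,0,0,0.2],[-0.084,-0.184,0,0,0.2]]' && python3 -m crank '[[-0.084,-0.184,0,0,0.2],[-0.084,-0.184,0,0,0.2],[-0.084,-0.184,0,0,0.2],[-0.084,-0.184,0,0,0.2],[-0.084,-0.184,0,0,0.2],[-0.082,-0.181,0,0,0.2],[0,0,0,0,0.2],[0,0,0,0,0.2]]' && python3 -m crank '[[0,0,0,0,0.2],[0,0,0,0,0.2]]'
```

```text
clock: 22.37
tcp_pos: [0.4571, -0.0454, 0.1203]
orientation: [1.797, 2.576, 0.002]
contact_force: [0.2, -1.0, 0.2]
grip_width: 0.0511
gripper_force: 0.0
clock: 23.03
tcp_pos: [0.3563, -0.2664, 0.1204]
orientation: [1.806, 2.57, -0.0]
contact_force: [0.1, 0.6, -0.3]
grip_width: 0.0513
gripper_force: 0.0
clock: 23.2
tcp_pos: [0.3583, -0.263, 0.1199]
orientation: [-1.795, -2.578, -0.001]
contact_force: [-0.5, 0.2, 0.7]
grip_width: 0.0513
gripper_force: 0.0
```

```bash
python3 -m crank '[[-0.007,-0.008,-0.14,0,0.2],[0,0,-0.14,0,0.2],[0,0,-0.14,0,0.2],[0,0,-0.14,0,0.2],[0,0,-0.01,0,0.2],[0,0,0,0,0.2],[0,0,0,0,0.2]]' && python3 -m crank '[[0,0,0,0,0],[0,0,0,0,-0.2],[0,0,0,0,-0.4],[0,0,0,0,-0.6],[0,0,0,0,-0.7],[0,0,0,0,-0.7],[0,0,0,0,-0.7]]'
```

```text
clock: 23.78
tcp_pos: [0.357, -0.2654, 0.0068]
orientation: [1.796, 2.577, 0.0]
contact_force: [-0.2, -0.4, 0.4]
grip_width: 0.0512
gripper_force: 0.0
clock: 24.37
tcp_pos: [0.3571, -0.2661, 0.0069]
orientation: [1.797, 2.575, 0.001]
contact_force: [-1.0, 1.4, 9.3]
grip_width: 0.0213
gripper_force: 25.0
```

```bash
python3 -m crank '[[0,0,0.13,0,-0.7],[0,0,0.2,0,-0.7],[0,0,0.2,0,-0.7],[0.095,0.182,0.05,0,-0.7],[0.095,0.182,0,0,-0.7],[0.095,0.182,0,0,-0.7],[0.095,0.182,0,0,-0.7],[0.095,0.182,0,0,-0.7]]' && python3 -m crank '[[0.095,0.182,0,0,-0.7],[0.095,0.182,0,0,-0.7],[0.095,0.182,0,0,-0.7],[0.095,0.182,0,0,-0.7],[0.095,0.182,0,0,-0.7],[0.095,0.182,0,0,-0.7],[0.095,0.182,0,0,-0.7],[0.097,0.186,0,0,-0.7]]' && python3 -m crank '[[0,0,0,0,-0.7],[0,0,-0.12,0,-0.7],[0,0,-0.15,0,-0.7],[0,0,0,0,-0.7],[0,0,0,0,-0.7]]'
```

```text
clock: 25.03
tcp_pos: [0.4516, -0.0821, 0.1224]
orientation: [1.798, 2.576, 0.002]
contact_force: [2.2, -0.3, -0.2]
grip_width: 0.0213
gripper_force: 24.9
clock: 25.7
tcp_pos: [0.6036, 0.2095, 0.122]
orientation: [-1.798, -2.576, -0.0]
contact_force: [0.1, -0.4, 0.8]
grip_width: 0.0211
gripper_force: 24.9
clock: 26.12
tcp_pos: [0.6018, 0.2068, 0.0669]
orientation: [-1.797, -2.575, 0.005]
contact_force: [-0.5, -0.0, 0.1]
grip_width: 0.0215
gripper_force: 24.9
```

```bash
python3 -m crank '[[0.015,0.009,-0.12,0,-0.7],[0,0,-0.12,0,-0.7],[0,0,-0.04,0,-0.7],[0,0,0,0,-0.7],[0,0,0,0,-0.7]]' && python3 -m crank '[[0,0,0,0,-0.4],[0,0,0,0,-0.3],[0,0,0,0,-0.2],[0,0,0,0,0],[0,0,0.1,0,0.2],[0,0,0.2,0,0.2],[0,0,0.2,0,0.2]]'
python3 - <<'E'
from h import *
im=r.grab_frame('scene');c=im[135:200,200:375];cv2.imwrite('pics/s6.png',cv2.resize(np.clip((c/255.)**.6*255,0,255).astype('uint8'),(700,260),interpolation=cv2.INTER_CUBIC))
E
```

```text
clock: 26.53
tcp_pos: [0.607, 0.2092, 0.0132]
orientation: [1.798, 2.575, 0.001]
contact_force: [-0.4, 0.2, -0.2]
grip_width: 0.0213
gripper_force: 24.9
clock: 27.12
tcp_pos: [0.6049, 0.2088, 0.1119]
orientation: [-1.797, -2.575, 0.005]
contact_force: [1.1, 0.8, 0.6]
grip_width: 0.0515
gripper_force: 0.0
```

View pics/s6.png

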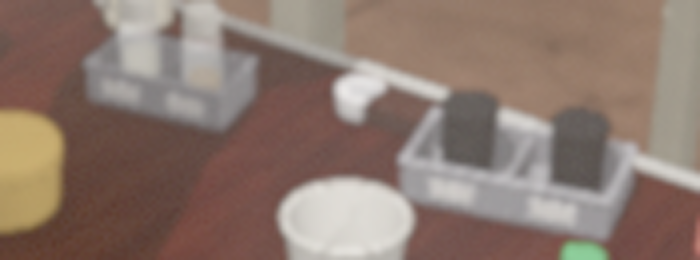

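Both vials and both canisters stand upright in their own bays, the vials near (140,50) and (203,45) and the canisters near (470,130) and (578,145). Next is the dish.

```bash
python3 -m crank '[[-0.094,-0.165,0,0,1],[-0.094,-0.165,0,0,1],[-0.094,-0.165,0,0,1],[-0.094,-0.165,0,0,1],[-0.094,-0.165,0,0,1],[-0.094,-0.165,0,0,1],[-0.094,-0.165,0,0,1],[-0.094,-0.165,0,0,1]]' && python3 -m crank '[[-0.092,-0.161,0,0,1],[0,0,0,0,1],[0,0,-0.15,0,1],[0,0,-0.15,0,1],[0,0,-0.1,0,1],[0,0,0,0,1],[0,0,0,0,1]]'
```

```text
clock: 27.83
tcp_pos: [0.4549, -0.056, 0.1121]
orientation: [1.797, 2.576, 0.002]
contact_force: [0.2, -0.5, -0.1]
grip_width: 0.0855
gripper_force: 0.0
clock: 28.42
tcp_pos: [0.437, -0.0871, 0.0316]
orientation: [-1.798, -2.575, 0.002]
contact_force: [0.7, -0.1, 0.0]
grip_width: 0.0852
gripper_force: 0.0
```

```bash
python3 -m crank '[[-0.004,-0.001,-0.12,0,1],[0,0,-0.11,0,1],[0,0,-0.037,0,1],[0,0,0,0,1],[0,0,0,0,1]]' 30 && python3 -m crank '[[0,0,0,0,0.7],[0,0,0,0,0.5],[0,0,0,0,0.3],[0,0,0,0,0.1],[0,0,0,0,0.1],[0,0,0,0,0.1]]'
```

```text
clock: 28.83
tcp_pos: [0.4373, -0.0872, -0.0206]
orientation: [1.798, 2.575, 0.001]
contact_force: [-0.1, -0.2, -0.7]
grip_width: 0.0854
gripper_force: 0.0
clock: 29.33
tcp_pos: [0.4375, -0.087, -0.0204]
orientation: [1.797, 2.575, 0.003]
contact_force: [-2.7, 0.2, 15.0]
grip_width: 0.0541
gripper_force: 28.7
```

```bash
python3 -m crank '[[0,0,0.05,0,0.1],[0,0,0.15,0,0.1],[0,0,0.2,0,0.1],[0,0,0.2,0,0.1],[0.137,-0.099,0,0.062,0.1],[0.137,-0.099,0,0.062,0.1],[0.137,-0.099,0,0.062,0.1],[0.137,-0.099,0,0.062,0.1]]' && python3 -m crank '[[0.137,-0.099,0,0.062,0.1],[0.135,-0.098,0,0.062,0.1],[0,0,-0.15,0,0.1],[0,0,-0.15,0,0.1],[0,0,-0.1,0,0.1],[0,0,0,0,0.1],[0,0,0,0,0.1]]'
```

```text
clock: 30.0
tcp_pos: [0.5477, -0.1662, 0.0998]
orientation: [1.533, 2.741, 0.002]
contact_force: [0.1, -0.4, -0.1]
grip_width: 0.054
gripper_force: 32.0
clock: 30.58
tcp_pos: [0.5998, -0.2055, 0.0183]
orientation: [-1.403, -2.809, 0.002]
contact_force: [-0.1, 0.1, 0.8]
grip_width: 0.054
gripper_force: 32.0
```

```bash
python3 -m crank '[[0.008,0,-0.09,0,0.1],[0,0,-0.05,0,0.1],[0,0,-0.027,0,0.1],[0,0,0,0,0.1],[0,0,0,0,0.1]]' && python3 -m crank '[[0,0,0,0,0.4],[0,0,0,0,0.45],[0,0,0,0,0.5],[0,0,0,0,0.5],[0,0,0.05,0,0.7],[0,0,0.15,0,0.8],[0,0,0.2,0,0.8],[0,0,0.2,0,0.8]]' && python3 -m crank '[[-0.15,0.12,0.1,0,0.8],[-0.15,0.12,0.1,0,0.8],[-0.15,0.12,0,0,0.8],[0,0.19,0,0,0.8],[0,0.19,0,0,0.8],[0,0,0,0,0.8]]'
python3 - <<'E'
from h import *
t=r.grab_frame('top')[115:275,125:405];t=cv2.resize(t,(700,400),interpolation=cv2.INTER_CUBIC)
s=r.grab_frame('scene')[130:280,170:450];s=cv2.resize(s,(373,200),interpolation=cv2.INTER_CUBIC)
b=np.zeros((600,700,3),'uint8');b[:400]=t;b[400:,:373]=s
cv2.imwrite('pics/end.png',np.clip((b/255.)**.7*255,0,255).astype('uint8'))
E
```

```text
clock: 31.0
tcp_pos: [0.6025, -0.2058, -0.0143]
orientation: [1.403, 2.81, 0.0]
contact_force: [-0.6, 0.5, -0.5]
grip_width: 0.0539
gripper_force: 32.0
clock: 31.67
tcp_pos: [0.6012, -0.2056, 0.1063]
orientation: [-1.403, -2.809, 0.001]
contact_force: [0.0, 0.4, 0.7]
grip_width: 0.0767
gripper_force: 0.0
clock: 32.17
tcp_pos: [0.5145, -0.051, 0.1439]
orientation: [-1.389, -2.816, -0.007]
contact_force: [1.2, 0.7, -0.2]
grip_width: 0.0768
gripper_force: 0.0
```

View pics/end.png

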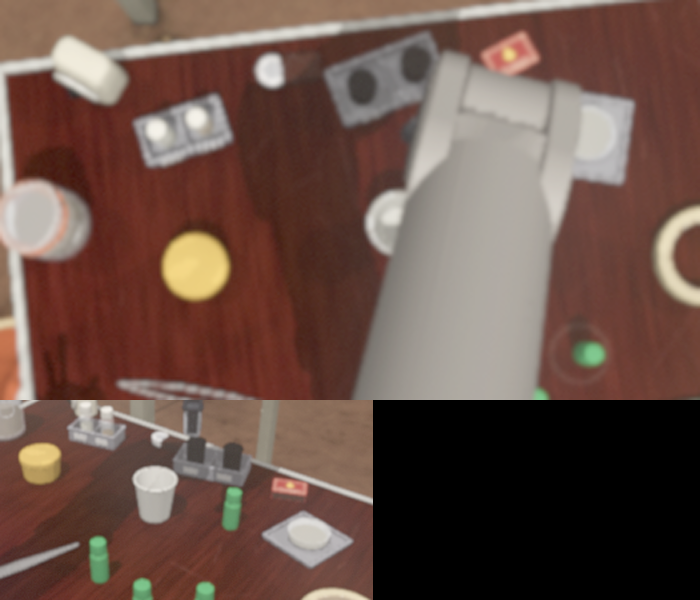

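All five samples are in place. The vials are at (159,131) and (199,119), the canisters at (362,86) and (416,64), and the dish sits in the tray. I'll check centring before handing in.

Run:
```python
from h import *
m=r.camera_model('top');f=lambda p:(np.array(p,float)+.5)/2.5-.5+[125,115]
for c,y,p,z in(((.598,.229),.325,[(159,131),(199,119)],.065),((.657,.0107),.38,[(362,86),(416,64)],.053)):
    d=at(m,f(p),z)[:,:2]-c; R=np.array([[np.cos(y),-np.sin(y)],[np.sin(y),np.cos(y)]]);print((d@R).round(4))
ms=r.camera_model('scene');g=np.array([[(310-.5)/1.3325+170,(531-400-.5)/1.3325+130]]);print(at(ms,g,.017))
o=r.get_obs();print(o['qvel'].round(3),o['clock'])
```

```text
[[-0.0031  0.0188]
 [-0.004  -0.0242]]
[[-0.0051  0.0312]
 [-0.0036 -0.0298]]
[[ 0.60582413 -0.20795787  0.017     ]]
[ 0.048  0.012  0.039 -0.005  0.007 -0.002  0.011] 32.2667
```

All within tolerance, so I'm handing in.

```bash
python3 -c "
from bench import r
print(r.hand_in())"
```

```text
the job is handed in; nothing more can be done
None
```

The job is handed in: the last pictures show both vials, both canisters and the dish upright in their own bays or tray, within the centring limits and released, with the cup and tub left where they were; no verdict was returned.

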